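# Lock the indexing ring with its bar

### The job

Lock the indexing ring on the bench: push its upright post round with the fingertips until the ring's through slot lines up with the steel lock bar, then push the bar by its head through the slot into the column until the head seats against the end of the guide, and leave it so. Use the fingers only, and just push: nothing is to be picked up, and the bar must not be lifted out of its guide. Leave the mould cup standing in place on the column and do not disturb the other things on the bench.

Things in the scene. Friction and masses are not known exactly. Their poses are not given: they have to be found in the camera images.
- lock_fixture: indexing fixture, fixed to the bench: aluminium base plate 200x200 mm, 12 mm high, a fixed central column, a flat steel ring turning round it, and a rail with a guide on one side. Origin on the bench under the ring's axis, z up; its x axis points from the ring's axis outward along guide and lock bar (about to the robot's right), y a quarter turn counter-clockwise from x seen from above
- column_top (a point): centre of the fixed column's top, 40 mm above the bench, on the ring's axis. Column: 36.5 mm radius, with a locating lip to 44 mm above the bench for the mould cup; in its side, under the top flange, a 22 mm wide socket for the bar's nose faces the guide
- guide_end (a point): middle of the guide's outer end face (fixture x = 135 mm), 23 mm above the bench; the bar's head stops against it when home. Guide: two cheeks from x = 95 to 135 mm, 18 mm apart, each 16 mm thick, tops 34 mm above the bench (screw heads 37 mm), open above, on a flat rail 50 mm wide that runs from x = 95 to 240 mm, top 16 mm above the bench
- index_ring (a joint): angle of the steel ring, rad, positive counter-clockwise from above; 0 = its through slot faces the guide. Starts at 0.5 to 1.45: turn it clockwise. Stops at -0.5 and 1.9. Stays where left (friction 0.12 N m, about 1.6 N at the post). Ring: inner radius 38, outer 90 mm, top 32 mm above the bench
- slot_mouth (a point): outer mouth of the ring's one through slot, 90 mm from the ring's axis, 22.5 mm above the bench; turns with the ring. The slot is straight, 20 mm wide, mouth flared to 28 mm, cut right through from rim to bore and open above. The rim also has four shallow half-round scallops (15 mm wide, 8 mm deep) that let no bar through
- drive_post (a point): half-way up the upright black post on the ring, 58 mm above the bench; 74 mm from the ring's axis, exactly opposite the through slot. Post 18 mm across (16 mm at its foot), its top 84 mm above the bench, standing on a flat collar 26 mm across whose top is 36 mm above the bench. Pushing it sideways turns the ring
- lock_bar: plain steel lock bar (0.2 to 0.35 kg) lying loose in the open guide, 1 mm play each side; 122 mm long over all, shank 16 mm wide and 14 mm high. Origin on its underside half-way along; x axis outward from nose to head (it is pushed the other way), z up. Slides with plain friction, 1 to 3 N; with the slot in line within about 5 degrees it enters and centres the ring
- bar_head (a point): centre of the outer face of the bar's head, 15 mm above the rail, 61 mm outward of the bar's origin. Head: upright block at the bar's outer end, 12 mm long along the bar, 36 mm wide, 30 mm high from the rail. Starts 69 to 82 mm short of home; when home this point is 12 mm outside guide_end
- bar_nose (a point): middle of the bar's nose tip, 61 mm inward of the bar's origin, 7 mm above its underside; the nose tapers from 16 to 8 mm wide over the last 10 mm. Just outside the ring's rim at the start; 25 mm from the ring's axis, inside the column's socket, when home
- mould_cup: small translucent resin mould cup, 54 mm across and 30 mm high, standing loose on top of the fixture's central column inside a low locating lip; origin at the centre of its underside, 40 mm above the bench
- steel_cup: bystander: turned steel cup, 48 mm across, 66 mm high, on the bench beside the guide; origin under its centre
- bracket: bystander: dark angle bracket, 30x44x30 mm, on the bench beside the ring; origin under its centre
- star_knob: bystander: black three-lobe knob, 35x32x16 mm, lying on the bench on the robot's side of the guide; origin under its centre
- spool_a: bystander: spool, 55 mm across, 38 mm high, on the bench beyond the guide; origin under its centre
- tape_roll: bystander: roll of black tape, 80 mm across, 24 mm high; origin under its centre
- mouse: bystander: computer mouse, 99x56x41 mm; origin under its centre
- stepper: bystander: spare stepper motor, 67x42x42 mm, at the back left; origin under its centre
Mind the look-alikes: they are no part of the job. What is shaped like the mould_cup but pink is not meant. There is more than one size of the lock_bar; the job needs the larger.

How it is judged (in metres and radians):
On the way, in this order (a step that is already met when the one before it is completed fails the run):
1. the ring has been turned until its through slot is in line with the bar (within 0.1 rad) (value of joint index_ring between -0.1 and 0.1 rad), for 0.2 s.
2. the bar has been pushed through the slot until its head is within 4 mm of the guide (x of bar_nose in the frame of lock_fixture between 0.018 and 0.029 m), for 0.2 s.
At the end, for the whole second after the job is handed in: The bar lies flat in its guide, pushed through the ring's slot into the column with its head within 4 mm of the guide's end (nose no more than 29 mm from the ring's axis); the slot is in line within 0.06 rad; the bar is at rest; the mould cup stands on the column within 8 mm of its centre (all of step 2 and z of bar_nose in the frame of lock_fixture below 0.028 m and z of bar_head in the frame of lock_fixture below 0.036 m and angle between the x axis of lock_fixture and the x axis of bar_head, either way round below 0.08 rad and value of joint index_ring between -0.06 and 0.06 rad and linear speed of lock_bar below 0.01 m/s and horizontal distance between mould_cup and lock_fixture below 0.008 m and z of mould_cup in the frame of lock_fixture below 0.046 m); the robot touches nothing.
It fails at once if the lock bar is lifted out of its guide (nose or head raised more than about 10 mm) (z of bar_nose in the frame of lock_fixture above 0.034 m or z of bar_head in the frame of lock_fixture above 0.042 m).
It fails at once if the mould cup is tipped, lifted or pushed off its place on the column (horizontal distance between mould_cup and lock_fixture above 0.012 m or z of mould_cup in the frame of lock_fixture above 0.048 m or angle between mould_cup's own z axis and vertical above 0.25 rad).
It fails at once if the arm or the gripper's body, in place of the fingers, presses on the fixture or the bar (contact force between the arm and lock_fixture above 8 N or contact force between the arm and lock_bar above 8 N).
It fails at once if another thing on the bench is shifted by more than 20 mm or lifted (distance of any of steel_cup, bracket, star_knob, spool_a, tape_roll, mouse, stepper from where it was at the start of the episode above 0.02 m).
It also fails if it takes over 58 s, if anything falls off the work surface, if the arm or the gripper's body presses on something with over 40 N, if the wrist force passes 120 N, or if a joint passes its speed limit or range.

### The arm

A 6-joint arm with a two-finger parallel gripper is mounted at the origin on a cart in front of the work surface, level with it; the furniture and walls round the work are solid. World frame = base frame: x ahead of the robot, y to its left, z up, the work surface at z = 0. Lengths are in mm, angles in rad, forces in N, time in s.
With the tool pointing down it reaches from about 250 to 725 mm from the base axis. Payload 4 kg.
Tool frame: the origin (TCP) lies at the very end of the fingers, on their centre line; the grasp point (between the pads) lies 19 mm behind it; x points along the fingers, z is the direction in which the jaws open and shut, and the axes are right-handed (so a half turn about x gives the same grasp; the last joint's range is limited). The gripper opens to 85 mm and grips with 20 to 120 N. Pads are 22 mm wide; open, the fingers measure 114 mm over their backs; the gripper's body (76 mm by 85 mm) begins 54 mm behind the grasp point. The pads swing forward as they close: fully open they stand 13 mm farther back than shut.
Start: joints at [1.105, 0.241, 0.005, 1.335, 0, 1.571], TCP at [224.567, 446.732, 231.306] pointing down, gripper open.
Joint ranges: [-2.72, 2.72], [-1.05, 1.87], [-1.09, 1.28], [-1.99, 2.15], [-1.42, 1.44], [-3.14, 3.14]. Speed limits (rad/s): [2.79, 2.79, 3.14, 3.14, 3.14, 3.14].

### API

Orientations are given as [roll, pitch, yaw] about the fixed x, y, z axes, in that order (R = Rz(yaw) Ry(pitch) Rx(roll)).
In Python, from cell import robot gives the robot as it stands. Calls block until the motion is done:
- robot.goto(position, orientation): joint-space move of the TCP to a pose.
- robot.move_linear(position, v=150, rotation=None, force_limit=None): straight line of the TCP; rotation=None keeps the orientation; v is the mean speed in mm/s. With force_limit (N) it stops when the force on the tool has changed by that much, and returns True; else False.
- robot.move_j(angles): joint-space move.
- robot.command_gripper(opening): finger opening in mm; the grip force is fixed at half the most; returns when the fingers have stopped.
- robot.hold(seconds).
- robot.solve_ik(position, orientation): joint angles nearest the present ones, or None.
- robot.read_camera(name): name is "scene" or "top" or "wrist"; returns the picture (420x560x3 uint8, red, green, blue); there is no depth.
- robot.calibration(name): a dict with "K" (3x3 intrinsics, pixels), "rvec" (rotation vector, rad) and "tvec" (3), from world to camera coordinates, as OpenCV has them. Camera axes: x right, y down, z forward; pixel columns grow to the right and rows downward; lengths in mm; the calibration is good to about 2 mm. A picture is of the moment at which its call begins: read the wrist's pose just before it. calibration takes no time and is no camera call; for the wrist camera it gives the pose at the moment of the call.
A pose or a line that the arm cannot do raises robot.MotionError and nothing moves.
- robot.hand_in(): hands the job in, once; it reports no verdict.
Readings, each from a call of its own:
- robot.read_time_s(): time.
- robot.read_qpos(): joint angles.
- robot.read_qvel(): joint speeds.
- robot.read_joint_efforts(): joint torques, N m.
- robot.read_ee_pos(): TCP position.
- robot.read_eef_rot(): TCP orientation.
- robot.read_contact_force(): force on the tool from outside, world axes, zero at the start.
- robot.read_moment(): the same for the moment, N m.
- robot.read_width(): finger opening in mm.
Only numpy, scipy, OpenCV 4.12 (cv2) and the standard library are available. Lean on these libraries where they do the work, as an engineer would, in place of code of your own. Each camera call takes 0.05 s, during which the arm holds its last target.

## Working session

There is one attempt and no reset: what is moved stays moved. The work goes in short steps, each a Python script; the robot and the scene stay as the last script left them, time stands still between calls to the robot, and variables do not carry over. Pictures are saved under pics/ and viewed, and the job is handed in when it is done.

```bash
ls; mkdir -p pics; python3 - <<'E'
from cell import robot
import cv2,numpy as np
for n in ("scene","top"):
    im=robot.read_camera(n); cv2.imwrite(f"pics/{n}0.png",im[...,::-1])
    c=robot.calibration(n); print(n,c)
print(robot.read_time_s(),robot.read_ee_pos(),robot.read_eef_rot())
E
```

```text
pics
scene {'K': array([[404.06440109,   0.        , 277.49961131],
       [  0.        , 404.06440109, 208.97435444],
       [  0.        ,   0.        ,   1.        ]]), 'rvec': array([ 1.7903002 , -1.1138476 ,  0.69760192]), 'tvec': array([-214.20915054,  293.21348848,  814.77547627])}
top {'K': array([[482.98593928,   0.        , 280.31847815],
       [  0.        , 482.98593928, 205.04397494],
       [  0.        ,   0.        ,   1.        ]]), 'rvec': array([ 2.09271318, -2.15220383,  0.19441285]), 'tvec': array([  50.20482391,  574.91633711, 1335.30991567])}
0.1 [224.31799832 446.21632158 230.47906107] [-3.12823974  1.56886768 -2.0232527 ]
```

View pics/scene0.png

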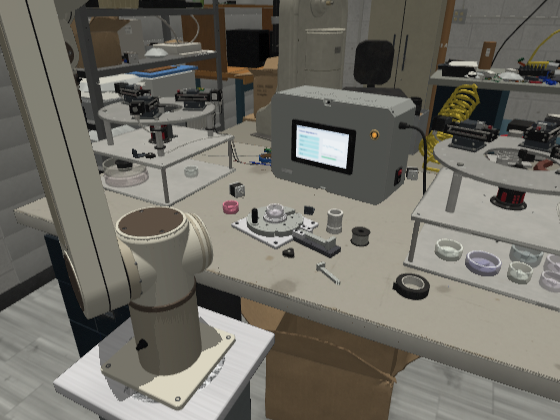

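View pics/top0.png

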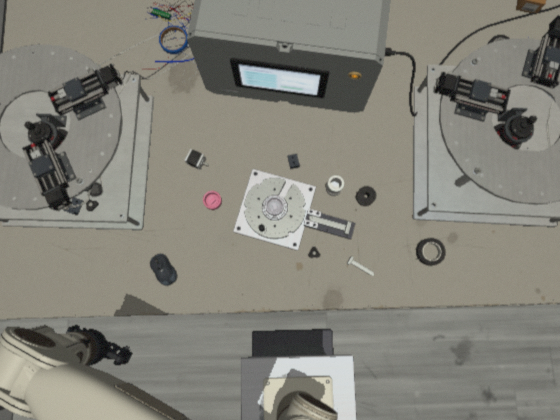

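The scene shows the fixture at about (275,222), with its guide going right. In the top view the column is at (275,207), the black post at (262,228), and the rail runs to (350,230). Possible mix-ups in the top view:
- **Bar:** the bar in the guide (335,227), against a loose small T bar (360,266). I choose the one in the guide.
- **Cup:** the translucent cup on the column (275,207), against a pink cup (213,201) and the steel cup (335,184). I choose the one on the column.
- **Slot:** the through slot, against the scallops. I'll check this in a crop.

```bash
python3 - <<'E'
import cv2
a=cv2.imread("pics/top0.png")[160:280,225:385]
cv2.imwrite("pics/top0c.png",cv2.resize(a,None,fx=5,fy=5,interpolation=cv2.INTER_CUBIC))
a=cv2.imread("pics/scene0.png")[190:270,225:375]
cv2.imwrite("pics/scene0c.png",cv2.resize(a,None,fx=5,fy=5,interpolation=cv2.INTER_CUBIC))
E
```

```text
(no output)
```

View pics/top0c.png

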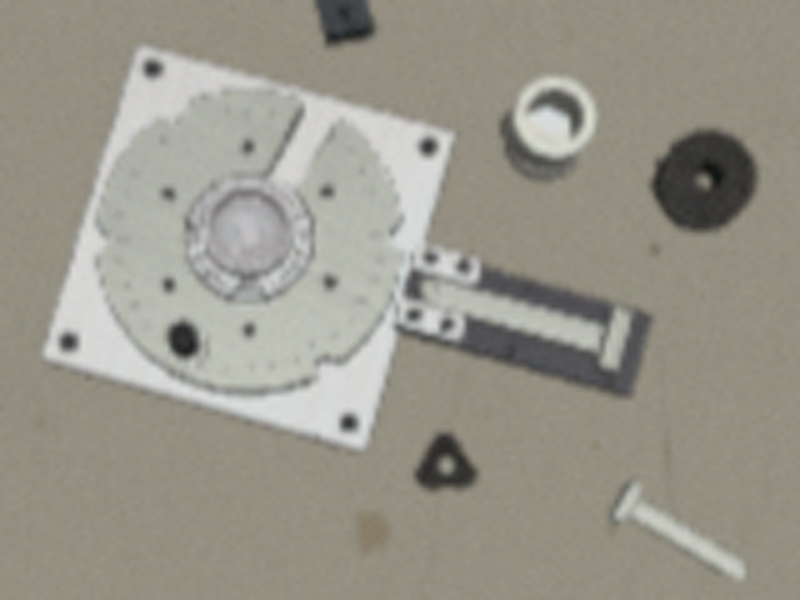

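View pics/scene0c.png

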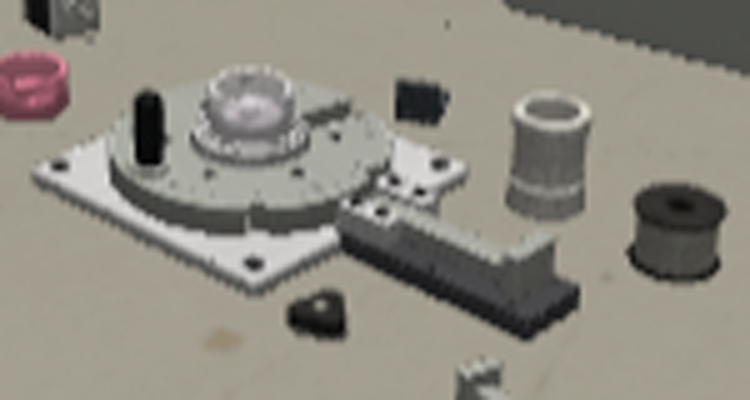

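The crop shows the through slot at crop (310,140), with the post at (183,340) opposite it. The scallops are shallow, at (325,365), (105,245), (180,115) and (400,225). The bar head in the guide is at (615,338), and the smaller loose bar is off the fixture. Next I'll measure these points in world coordinates.

```bash
cat > h.py <<'E'
import numpy as np, cv2
def ray(c,px,z):
    R,_=cv2.Rodrigues(np.array(c["rvec"])); t=np.array(c["tvec"]).reshape(3)
    u=cv2.undistortPoints(np.array([[px]],float),c["K"],None)[0,0]
    d=R.T@np.array([u[0],u[1],1.]); o=-R.T@t
    return o+d*(z-o[2])/d[2]
def proj(c,P):
    return cv2.projectPoints(np.array(P,float).reshape(-1,1,3),np.array(c["rvec"]),np.array(c["tvec"]),c["K"],None)[0][:,0]
E
python3 - <<'E'
from cell import robot
from h import *
c=robot.calibration("top")
im=cv2.imread("pics/top0.png"); g=cv2.cvtColor(im,cv2.COLOR_BGR2GRAY).astype(float)
f=lambda x,y:np.array([(x+.5)/5-.5+225,(y+.5)/5-.5+160])
H=[]
for x,y in [(152,68),(428,146),(348,422),(68,342)]:
    p=f(x,y);r=np.round(p).astype(int)
    w=np.clip(190-g[r[1]-3:r[1]+4,r[0]-3:r[0]+4],0,None)
    ys,xs=np.mgrid[-3:4,-3:4]; p=r+np.array([(w*xs).sum(),(w*ys).sum()])/w.sum()
    H.append(ray(c,p,12)); print(p,H[-1].round(1))
H=np.array(H); C=H.mean(0); print("C",C, [np.linalg.norm(H[i]-H[i-1]).round(1) for i in range(4)])
ex=(H[1]-H[0]+H[2]-H[3])[:2]; th=np.arctan2(ex[1],ex[0])
ey=(H[0]-H[3]+H[1]-H[2])[:2]; print("theta",th,np.arctan2(ey[1],ey[0])-np.pi/2)
ux=np.array([np.cos(th),np.sin(th)]);uy=np.array([-ux[1],ux[0]])
def fx(n,x,y,z):
    P=ray(c,f(x,y),z)[:2];d=P-C[:2];l=np.array([d@ux,d@uy]);print(n,P.round(1),l.round(1),np.hypot(*l).round(1),np.arctan2(l[1],l[0]).round(3))
fx("post",183,340,84);fx("posttop",184,330,84)
fx("slotL",302,105,32);fx("slotR",338,122,32);fx("slotinL",274,173,32);fx("slotinR",306,188,32)
fx("cup",250,233,70)
fx("headout1",632,312,46);fx("headout2",618,370,46);fx("headin",604,366,46)
fx("rail end1",650,315,16);fx("rail end2",630,396,16)
fx("knob",446,465,8);fx("steel",553,115,66);fx("spool",703,180,38);fx("bracket",345,18,30);fx("looseT",628,500,5);fx("looseT",742,575,5)
fx("guide",480,265,34);fx("guide",462,337,34)
E
```

```text
[255.1191067  173.07609595] [683.7 107.   12. ]
[310.21800948 188.82559242] [630.6 -56.4  12. ]
[294.31707317 244.12195122] [466.8  -3.6  12. ]
[238.26344086 227.9453405 ] [519.  159.5  12. ]
C [575.00038993  51.65573889  12.        ] [np.float64(172.9), np.float64(171.8), np.float64(172.1), np.float64(171.2)]
theta -1.883024270432121 -1.8810201671643019
post [508.   89.1] [-15.  -75.3] 76.8 -1.768
posttop [513.6  88.4] [-16.1 -69.8] 71.6 -1.798
slotL [653.1  18.3] [ 7.8 84.6] 84.9 1.479
slotR [642.2  -2.6] [31.  80.6] 86.4 1.204
slotinL [612.6  35.9] [ 3.5 40.6] 40.8 1.486
slotinR [603.1  17.4] [24.  37.3] 44.3 0.999
cup [570.2  50.4] [ 2.7 -4.2] 5.0 -1.004
headout1 [ 522.2 -167.4] [224.7  17.1] 225.3 0.076
headout2 [ 489.  -157.6] [225.5 -17.6] 226.2 -0.078
headin [ 491.5 -149.7] [217.3 -17.6] 218.0 -0.081
rail end1 [ 524.6 -182.2] [238.1  23.9] 239.2 0.1
rail end2 [ 477.3 -167.9] [239.  -25.6] 240.3 -0.107
knob [440.8 -59.6] [147.1 -93.5] 174.4 -0.566
steel [ 634.9 -125.4] [150.1 111.3] 186.9 0.638
spool [ 600.  -214.2] [245.3 105.4] 267.0 0.406
bracket [706.   -8.9] [ 17.4 143.2] 144.3 1.45
looseT [ 417.7 -165. ] [254.5 -83.1] 267.7 -0.316
looseT [ 372.6 -228.6] [ 328.9 -106.5] 345.7 -0.313
guide [554.1 -82.4] [134.   21.3] 135.6 0.158
guide [512.2 -70.2] [135.2 -22.3] 137.0 -0.164
```

Everything checks out: the hole square measures 172 mm, the rail end is at x=238 to 239 (240 given), and the post radius is 72 to 77 (74 given). The fixture axis is at (575,52) with θ=-1.882. The ring angle is about 1.35, and the head face is at x≈225, about 78 mm short of home. I'll turn the ring with closed fingers, moving in an arc behind the post.

```bash
cat >> h.py <<'E'
from scipy.spatial.transform import Rotation as Ro
C=np.array([575.0,51.7]); TH=-1.882
def W(x,y,z):
    c,s=np.cos(TH),np.sin(TH); return np.array([C[0]+c*x-s*y,C[1]+s*x+c*y,z])
def rot(ang):  # tool x down, tool z along fixture angle ang
    a=ang+TH; z=np.array([np.cos(a),np.sin(a),0]); x=np.array([0,0,-1.]); y=np.cross(z,x)
    return Ro.from_matrix(np.stack([x,y,z],1)).as_euler('xyz')
def arc(ring,s,z=48,flip=0):
    ph=ring+np.pi; p=74*np.array([np.cos(ph),np.sin(ph)])+s*np.array([-np.sin(ph),np.cos(ph)])
    return W(p[0],p[1],z),rot(ph+flip)
E
python3 -W ignore - <<'E'
from cell import robot
from h import *
for flip in (0,np.pi):
    for r in (1.36,.7,0):
        for z in (48,150):
            p,o=arc(r,35,z,flip); q=robot.solve_ik(p,o); print(flip,r,z,p.round(),None if q is None else np.round(q,2))
    for x in (260,158):
        q=robot.solve_ik(W(x,0,24),rot(np.pi/2+flip)); print(x,W(x,0,24),None if q is None else np.round(q,2))
E
```

```text
0 1.36 48 [493.  58.  48.] [ 0.12  0.4  -0.3   0.88  0.   -0.93]
0 1.36 150 [493.  58. 150.] [ 0.12  0.29 -0.15  1.13  0.   -0.93]
0 0.7 48 [515. 107.  48.] [ 0.2   0.44 -0.22  0.91  0.   -0.18]
0 0.7 150 [515. 107. 150.] [ 0.2   0.34 -0.08  1.15  0.   -0.18]
0 0 48 [564. 133.  48.] [ 0.23  0.53 -0.06  0.98  0.    0.54]
0 0 150 [564. 133. 150.] [0.23 0.44 0.08 1.21 0.   0.54]
260 [ 495.38677447 -195.81107919   24.        ] [-0.38  0.48 -0.22  0.86  0.    1.51]
158 [526.61965525 -98.71057889  24.        ] [-0.19  0.49 -0.21  0.87  0.    1.7 ]
3.141592653589793 1.36 48 [493.  58.  48.] [ 0.12  0.4  -0.3   0.88  0.    2.21]
3.141592653589793 1.36 150 [493.  58. 150.] [ 0.12  0.29 -0.15  1.13  0.    2.21]
3.141592653589793 0.7 48 [515. 107.  48.] [ 0.2   0.44 -0.22  0.91  0.    2.96]
3.141592653589793 0.7 150 [515. 107. 150.] [ 0.2   0.34 -0.08  1.15  0.    2.96]
3.141592653589793 0 48 [564. 133.  48.] [ 0.23  0.53 -0.06  0.98  0.   -2.6 ]
3.141592653589793 0 150 [564. 133. 150.] [ 0.23  0.44  0.08  1.21  0.   -2.6 ]
260 [ 495.38677447 -195.81107919   24.        ] [-0.38  0.48 -0.22  0.86  0.   -1.64]
158 [526.61965525 -98.71057889  24.        ] [-0.19  0.49 -0.21  0.87  0.   -1.44]
```

```bash
python3 -W ignore - <<'E'
from cell import robot
from h import *
robot.command_gripper(0)
p,o=arc(1.36,38,150); robot.goto(p,o)
cal=robot.calibration("wrist"); im=robot.read_camera("wrist"); cv2.imwrite("pics/w1.png",im[...,::-1]); np.save("w1.npy",np.r_[cal["rvec"],cal["tvec"]])
p,o=arc(1.36,38); robot.move_linear(p,v=120)
print(robot.read_time_s(),robot.read_ee_pos(),p,robot.read_width(),robot.read_contact_force())
p,o=arc(1.36,14); print(robot.move_linear(p,v=30,force_limit=1.5))
e=robot.read_ee_pos(); q,_=arc(1.36,0); print("s",np.hypot(*(e-q)[:2]),e,robot.read_contact_force(),robot.read_time_s())
E
```

```text
4.0583 [492.58134508  55.77324825  48.63077265] [491.90768566  55.65819381  48.        ] 0.07048228013481836 [-1.07885055  0.14832708  0.45612954]
True
s 18.800605955951752 [501.28402598  72.41545642  47.68576908] [-0.04622287  0.11338714 -0.00049794] 4.6833
```

View pics/w1.png

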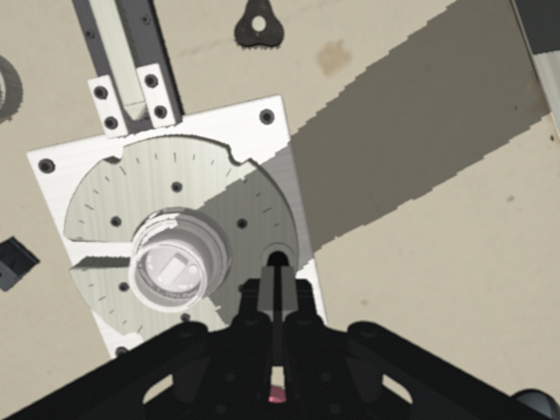

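The wrist view shows the post at (278,257) just ahead of the fingertips, the slot at (100,250), and the bar nose at (133,110) in the guide. Contact came at s≈19, as expected. Now the arc push.

```bash
python3 -W ignore - <<'E'
from cell import robot
from h import *
K=robot.calibration("wrist")["K"]; v=np.load("w1.npy"); c=dict(K=K,rvec=v[:3],tvec=v[3:])
for px in [(47,166),(267,117)]: print(ray(c,px,12))
print(W(86,86,0),W(86,-86,0))
for r in np.r_[np.arange(1.26,.1,-.14),.06]:
    p,o=arc(r,20); hit=robot.move_linear(p,v=40,rotation=o,force_limit=15)
    print(round(r,2),hit,robot.read_contact_force().round(1))
    if hit: break
print(robot.read_time_s(),robot.read_ee_pos(),p)
cv2.imwrite("pics/w2.png",robot.read_camera("wrist")[...,::-1]); cal=robot.calibration("wrist"); np.save("w2.npy",np.r_[cal["rvec"],cal["tvec"]])
cv2.imwrite("pics/top2.png",robot.read_camera("top")[...,::-1])
a=cv2.imread("pics/top2.png")[160:280,225:385]
cv2.imwrite("pics/top2c.png",cv2.resize(a,None,fx=5,fy=5,interpolation=cv2.INTER_CUBIC))
E
```

```text
[629.77155595 -54.82476324  12.        ]
[465.81188748  -2.23950142  12.        ]
[630.5354439  -56.50265464   0.        ] [466.79734536  -3.8354439    0.        ]
1.26 False [1.  0.2 0.1]
1.12 False [-0.2  0.4  0.4]
0.98 False [-0.2  0.5 -0.8]
0.84 False [-0.2  0.6 -1.3]
0.7 False [-0.1  0.4 -0.1]
0.56 False [ 0.3 -0.2 -0. ]
0.42 False [-0.1 -0.4  0.6]
0.28 False [ 0.   0.5 -0.7]
0.14 False [-0.5 -0.5  0.7]
0.06 False [0.3 0.4 0. ]
8.65 [573.98027331 128.3316766   48.01079405] [574.02190396 128.34883122  48.        ]
```

View pics/w2.png

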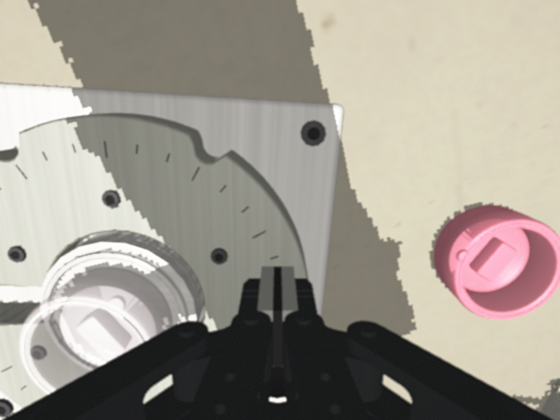

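View pics/top2c.png

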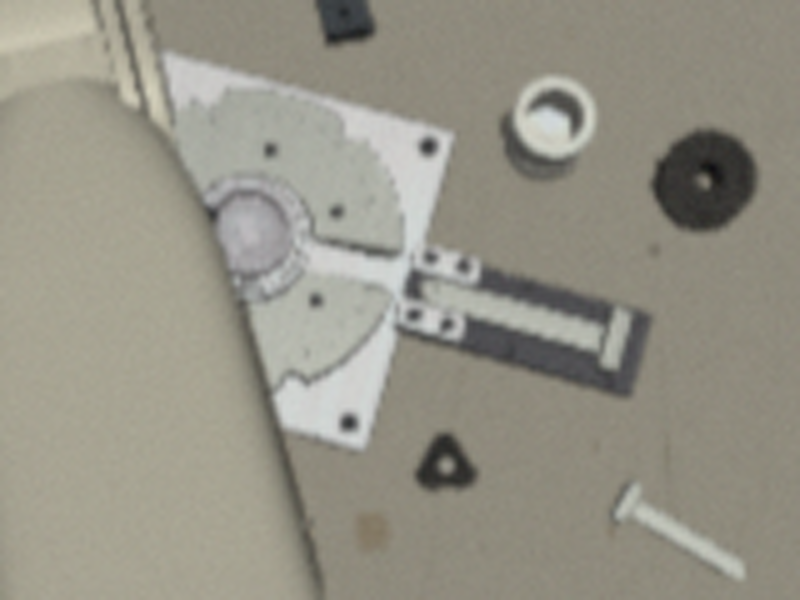

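The slot now points nearly at the bar, with its mouth at about (395,268) in the top crop. I'll measure the remaining angle.

```bash
python3 - <<'E'
import cv2
a=cv2.imread("pics/top2.png")[195:235,280:330]
cv2.imwrite("pics/top2d.png",cv2.resize(a,None,fx=14,fy=14,interpolation=cv2.INTER_CUBIC))
E
```

```text
(no output)
```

View pics/top2d.png

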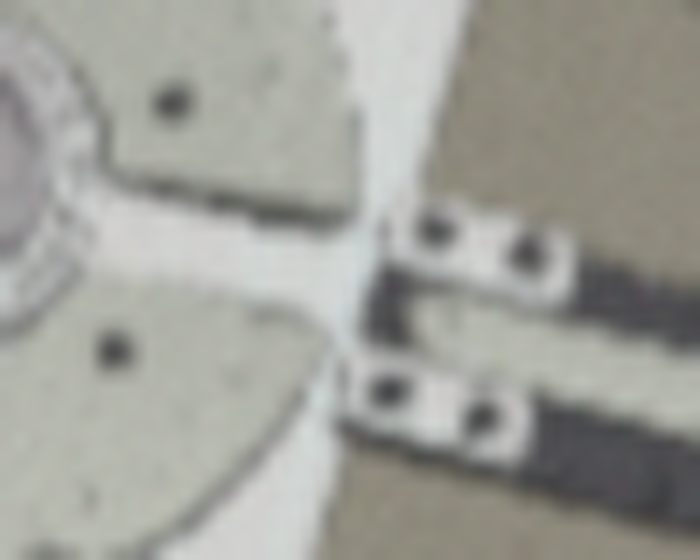

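```bash
python3 - <<'E'
from cell import robot
from h import *
c=robot.calibration("top")
f=lambda x,y:((x+.5)/14-.5+280,(y+.5)/14-.5+195)
def F(x,y,z):
    P=ray(c,f(x,y),z)[:2]-C; a=np.array([np.cos(TH),np.sin(TH)]);return np.array([P@a,P@np.array([-a[1],a[0]])])
for n,x,y,z in [("hA",172,103,32),("hB",113,352,32),("upin",120,178,32),("upout",350,212,32),("loin",110,275,32),("loout",320,320,32),("mu",357,205,32),("ml",330,342,32),("bar nose",412,318,30),("cheek",575,290,34),("cheek",525,455,34)]:
    l=F(x,y,z); print(n,l.round(1),np.hypot(*l).round(1),np.arctan2(l[1],l[0]).round(3))
# same on initial image for the holes
g=lambda x,y:((x+.5)/5-.5+225,(y+.5)/5-.5+160)
f=g
for x,y in [(248,147),(326,191),(330,282),(249,330),(168,285),(168,193)]:
    l=F(x,y,32); print(l.round(1),np.hypot(*l).round(1),np.arctan2(l[1],l[0]).round(3))
E
```

```text
hA [44.9 28.7] 53.3 0.569
hB [ 47.6 -25.3] 53.9 -0.488
upin [38.9 10.4] 40.2 0.261
upout [86.8 16.8] 88.4 0.191
loin [42.5 -9.9] 43.7 -0.229
loout [87.  -6.9] 87.3 -0.079
mu [87.8 18.6] 89.8 0.209
ml [ 90.3 -10.7] 90.9 -0.118
bar nose [105.3  -0.8] 105.3 -0.007
cheek [136.1  13.6] 136.8 0.1
cheek [135.4 -22.5] 137.2 -0.165
[-15.5  51.4] 53.7 1.864
[35.8 38.8] 52.8 0.825
[ 53.  -12.5] 54.4 -0.231
[ 15.7 -52.7] 55.0 -1.281
[-37.  -40.5] 54.9 -2.312
[-52.8  11.8] 54.1 2.921
```

Three estimates of the ring angle agree: hole bisector 0.04, slot mouth 0.045 and commanded 0.06. I'll push the last 0.05, back off, look, and go to the bar.

```bash
python3 -W ignore - <<'E'
from cell import robot
from h import *
p,o=arc(0.01,20); print(robot.move_linear(p,v=20,rotation=o,force_limit=15))
robot.hold(.3)
p,o=arc(0.01,42); robot.move_linear(p,v=100)
p,o=arc(0.01,42,150); robot.move_linear(p,v=200)
robot.goto(W(262,0,130),rot(np.pi/2))
cal=robot.calibration("wrist"); np.save("w3.npy",np.r_[cal["rvec"],cal["tvec"]])
cv2.imwrite("pics/w3.png",robot.read_camera("wrist")[...,::-1])
cv2.imwrite("pics/top3.png",robot.read_camera("top")[...,::-1])
a=cv2.imread("pics/top3.png")[160:280,225:385]
cv2.imwrite("pics/top3c.png",cv2.resize(a,None,fx=5,fy=5,interpolation=cv2.INTER_CUBIC))
print(robot.read_time_s())
E
```

```text
False
11.8
```

View pics/w3.png

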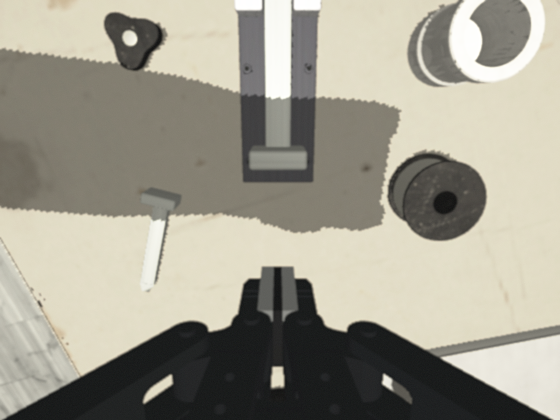

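View pics/top3c.png

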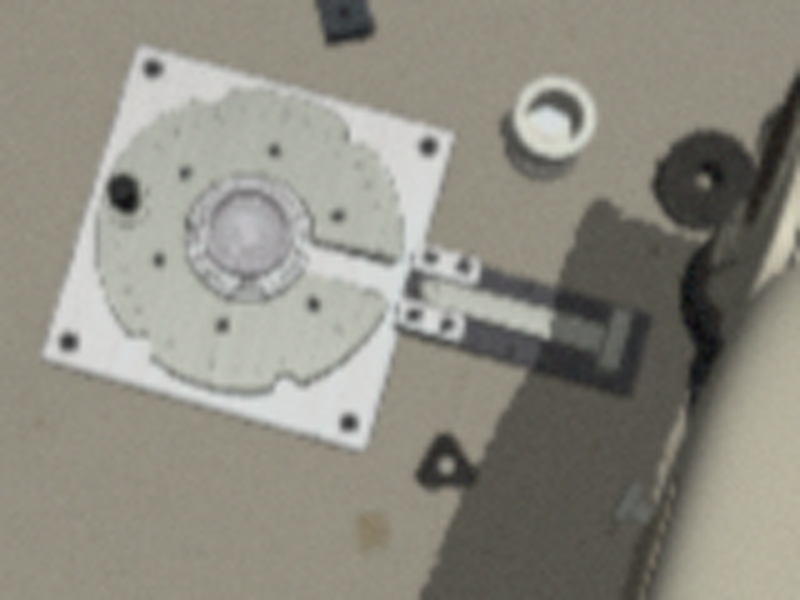

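The wrist view shows the fingers centred on the bar head (278,158), with nothing in the way. In the top crop the post is at (123,193), opposite the slot. I'll check the angle from the ring holes, then push the bar.

```bash
python3 -W ignore - <<'E'
from cell import robot
from h import *
c=robot.calibration("top")
a=np.array([np.cos(TH),np.sin(TH)]);b=np.array([-a[1],a[0]])
d=[]
for (x,y),ref in zip([(274,150),(338,215),(314,303),(222,325),(158,259),(184,173)],[1.864,.825,-.231,-1.281,-2.312,2.921]):
    P=ray(c,((x+.5)/5-.5+225,(y+.5)/5-.5+160),32)[:2]-C; t=np.arctan2(P@b,P@a); d.append(t)
k=np.array([1.5,.5,-.5,-1.5,-2.5,2.5])*np.pi/3
r=(np.array(d)-k+np.pi)%(2*np.pi)-np.pi; print("ring",r.round(3),r.mean())
robot.move_linear(W(262,0,26),v=120)
print(robot.read_ee_pos(),W(262,0,26))
hit=robot.move_linear(W(195,0,26),v=40,force_limit=15)
ux=W(1,0,0)-W(0,0,0)
L=lambda:((robot.read_ee_pos()-W(0,0,0))@ux).round(1)
print(hit,L(),robot.read_contact_force().round(1),robot.read_time_s())
E
```

```text
ring [ 0.006  0.002  0.007 -0.003  0.004  0.021] 0.0062116589324316225
[ 495.50475721 -197.91209692   26.6974916 ] [ 494.77436504 -197.71501057   26.        ]
False 194.9 [-1.4 -1.   0.1] 14.6417
```

```bash
python3 -W ignore - <<'E'
from cell import robot
from h import *
ux=W(1,0,0)-W(0,0,0)
L=lambda:((robot.read_ee_pos()-W(0,0,0))@ux).round(1)
hit=robot.move_linear(W(150,0,26),v=25,force_limit=18)
print(hit,L(),robot.read_contact_force().round(1),robot.read_time_s())
cv2.imwrite("pics/w4.png",robot.read_camera("wrist")[...,::-1])
E
```

```text
True 158.4 [ 0.1 -0.3  0.1] 16.1417
```

View pics/w4.png

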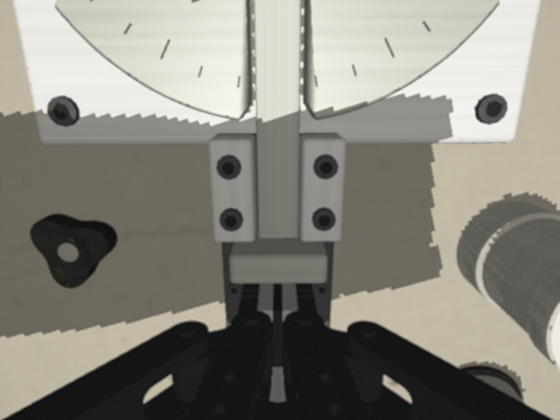

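The push stopped on force at x=158.4 (158 expected), and the head at (278,262) is up against the cheek ends with the shank through the slot. I'll press once more to confirm, retreat and look.

```bash
python3 -W ignore - <<'E'
from cell import robot
from h import *
ux=W(1,0,0)-W(0,0,0)
L=lambda:((robot.read_ee_pos()-W(0,0,0))@ux).round(1)
hit=robot.move_linear(W(154,0,26),v=15,force_limit=20)
print(hit,L(),robot.read_contact_force().round(1))
robot.hold(.2)
robot.move_linear(W(195,0,26),v=100); robot.move_linear(W(215,0,170),v=150)
cal=robot.calibration("wrist"); im=robot.read_camera("wrist"); cv2.imwrite("pics/w5.png",im[...,::-1]); np.save("w5.npy",np.r_[cal["rvec"],cal["tvec"]])
cv2.imwrite("pics/top5.png",robot.read_camera("top")[...,::-1])
a=cv2.imread("pics/top5.png")[160:280,225:385]
cv2.imwrite("pics/top5c.png",cv2.resize(a,None,fx=5,fy=5,interpolation=cv2.INTER_CUBIC))
print(robot.read_time_s())
E
```

```text
False 158.3 [ -4.7 -12.4   1.5]
18.6583
```

View pics/w5.png

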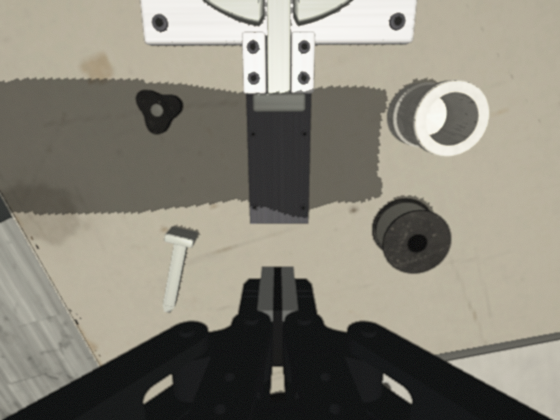

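View pics/top5c.png

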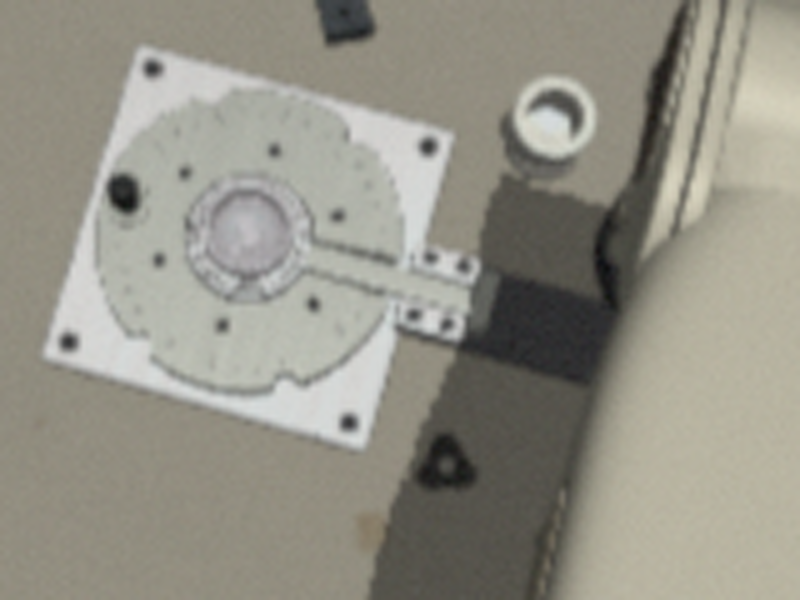

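The bar fills the slot and the head sits at the cheek ends: wrist (278,102), top crop (483,300). The cup is still centred at (250,233), and the ring holes haven't moved. One measurement of the head face, then I hand in.

```bash
python3 -W ignore - <<'E'
from cell import robot
from h import *
v=np.load("w5.npy"); c=dict(K=robot.calibration("wrist")["K"],rvec=v[:3],tvec=v[3:])
a=np.array([np.cos(TH),np.sin(TH)]);b=np.array([-a[1],a[0]])
for n,px,z in [("head outer",(279,111),46),("head inner",(279,94),46),("guide end L",(256,93.5),34),("guide end R",(303,93.5),34)]:
    P=ray(c,px,z)[:2]-C; print(n,(P@a).round(1),(P@b).round(1))
print(robot.read_contact_force().round(1)); robot.hold(.3); robot.hand_in(); print(robot.read_time_s())
E
```

```text
head outer 146.0 -0.6
head inner 134.9 -0.6
guide end L 134.4 -16.9
guide end R 134.5 16.5
[-0.4  0.   0.1]
the job is handed in; nothing more can be done
the job is handed in; nothing more can be done
```

The ring is locked and the job is handed in, at about 19 s of the 58 s allowed; the hand-in gives no verdict.

- **Ring:** I pushed the post clockwise with closed fingertips, from about 1.35 rad to 0.006 rad as measured from the ring's holes in the top view. After the bar went in, the holes looked unmoved.
- **Bar:** I pushed the head about 78 mm until the push stopped on force. A second press built up about 13 N without moving it further.
- **Last checks:** The wrist view puts the head's outer face at fixture x = 146 mm (147 when home) and its inner face at 134.9 mm, level with the guide's end face at about 134.5 mm. The cup still stands on the column, the bystanders in view had not visibly moved, and the gripper was clear of everything.
- **Failed or disagreed:** No check failed. The only disagreement was an early rough pick of the cup's centre, about 5 mm off the column axis. I took that as camera error, because the cup stayed at the same pixel throughout. The mouse, stepper and tape roll were not rechecked in a close view, but the fingers never worked near them.

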